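Find the heavier pallet-truck roller and hold it out over the tray

TASK

Two look-alike pallet-truck rollers stand in the plywood carrier; lift each in turn clear of the carrier and judge by its weight which is the heavier, steel-cored one. Leave the lighter one standing in either of the carrier's two big holes, and finish while holding the heavier one still and upright in the gripper, about a hand's breadth above the middle of the cardboard tray: do not put it down or let it go. Never tip either roller over, and leave the other things on the table where they are.

Things in the scene. Friction and masses are not known exactly. Their poses are not given: they have to be found in the camera images.
- roller_1_mid (a point): one of two look-alike rollers: upright grey cylinder 44 mm wide, 66 mm high, plus a steel hub 26 mm wide and 4 mm proud on top (70 mm in all). This point: its centre, 35 mm above its underside, z along its axis. It weighs 0.22 to 0.70 kg; one of the two is at least 0.15 kg heavier, either may stand in either hole. It starts loose in a large hole of the carrier, centre 50 mm above the table
- roller_2_mid (a point): one of two look-alike rollers: upright grey cylinder 44 mm wide, 66 mm high, plus a steel hub 26 mm wide and 4 mm proud on top (70 mm in all). This point: its centre, 35 mm above its underside, z along its axis. It weighs 0.22 to 0.70 kg; one of the two is at least 0.15 kg heavier, either may stand in either hole. It starts loose in a large hole of the carrier, centre 50 mm above the table
- carrier: fixed plywood carrier block, 110 mm along its x, 240 mm along its y, 30 mm high, origin at the centre of its underside. Two large holes at y = +70 and -70 mm hold the rollers, a small one in the middle holds the axle pin
- hole_1 (a point): centre of the floor of a large round hole of the carrier, 15 mm above the table and 15 mm below the carrier's top; the hole is 55 mm wide, so a roller stands in it with about 5 mm of play all round (carrier y = +70 mm)
- hole_2 (a point): centre of the floor of a large round hole of the carrier, 15 mm above the table and 15 mm below the carrier's top; the hole is 55 mm wide, so a roller stands in it with about 5 mm of play all round (carrier y = -70 mm)
- tray_mid (a point): middle of the mouth of the fixed, shallow, open square cardboard tray, 170 x 170 mm, walls 25 mm high; this point is level with the rim, 25 mm above the table
- pin: bystander: steel axle pin, 16 mm in diameter, 58 mm long, standing in the small middle hole of the carrier, its top 73 mm above the table; origin at its foot
- bearing: bystander: small steel bearing ring, 34 mm across, 11 mm high, lying on the floor of the tray near a corner
- cup: bystander: paper cup, 74 mm across, 95 mm high, upright
- tape: bystander: roll of brown packing tape lying flat, 110 mm across, 48 mm high
- scraper: bystander: label scraper, 200 mm long, lying flat
- screwdriver: bystander: screwdriver lying on the table
- clamshell: bystander: closed white take-away box, 166 x 156 x 62 mm
Mind the look-alikes: they are no part of the job. What is shaped like the part that bears roller_2_mid but orange is not meant. Leave any purple look-alike of the part that bears roller_1_mid alone.

How it is judged:
By the outcome, as a careful person would: the job done as asked, in the order asked, and still so for the second after the job is handed in, while the arm keeps its last pose, push and grip.
It also fails if it takes over 72 s, if anything falls off the work surface, if the arm or the gripper's body presses on something with over 40 N, if the wrist force passes 120 N, or if a joint passes its speed limit or range.

ROBOT

A 7-joint arm with a two-finger parallel gripper is mounted at the origin on the work surface. World frame = base frame: x ahead of the robot, y to its left, z up, the work surface at z = 0. Lengths are in m, angles in rad, forces in N, time in s.
With the tool pointing down it reaches from about 0.4 to 0.85 m from the base axis. Payload 10.4 kg.
Tool frame: the origin (TCP) lies at the very end of the fingers, on their centre line; the grasp point (between the pads) lies 19 mm behind it (r.pinch_z is the distance from the TCP to the grasp point, in m); z points along the fingers, y is the line along which they close (so a half turn about z gives the same grasp; the last joint's range is limited). The gripper opens to 87 mm and grips with 3 to 60 N. Pads are 19 mm wide; open, the fingers measure 117 mm over their backs; the gripper's body (75 mm by 190 mm) begins 51 mm behind the grasp point.
Start: joints at [-1.248, 0.332, -0.065, 1.46, 0.022, 1.35, -0.088], TCP at [0.212, 0.588, 0.223] pointing down, gripper open.
Joint ranges: [-2.6, 2.6], [-0.5, 2.12], [-1.47, 1.34], [0.16, 2.42], [-1.27, 4.41], [0.06, 2.06], [-2.6, 2.6]. Speed limits (rad/s): [2.22, 2.22, 2.79, 2.79, 3.14, 3.14, 3.14].

INTERFACE

Orientations are given as a unit quaternion [x, y, z, w].
In Python, from bench import sensors, vision, r gives the robot as it stands.
- The arm moves only by the shell command python3 -m crank 'ROWS' [OPENING] [FORCE]. ROWS is JSON, a list of rows, each a list of 2 entries, a list of its own where there are three numbers: the shift along the tool's x, y, z normalised to -1 to 1, where 1 is 3 cm, then the turn about the tool's z normalised to -1 to 1, where 1 is 8 degrees. A call has 1 to 12 rows; each row shifts and turns the commanded pose from where the row before left it, along the tool's axes as they then stand; what a row does not reach is not made up. A row lasts 1/8 s, in which the tool goes at most 62.5 mm and 10.7 degrees, less where a joint would pass 70% of its speed; a pose out of reach is approached as far as the arm can. A call with a number of a shift or a turn outside -1 to 1 is refused whole. A call with a gripper value outside its range is refused whole. OPENING is the opening, from 0 (shut) to 1 (fully open), set as the call begins (- or left out, the last holds). The fingers move at their own pace and stop on an object; FORCE is the grip in N (left out, the last holds). Time passes only in rows, so rows that do not move let the fingers close. It gives the time, the measured TCP pose, the force, the opening and the grip force at its end, in the units of the state.
- sensors.read_state(): the state, without advancing time (a new reading comes with each control period).
- vision.camera(name): name is "scene" or "top"; returns the picture (400x640x3 uint8, red, green, blue); there is no depth.
- vision.camera_model(name): a dict with "vertical_fov" (degrees; the focal length in pixels is half the picture's height over the tangent of half this angle, whatever the lens; pixels are square), "cx", "cy" (the principal point, pixels), "dist" ([k1, k2, p1, p2, k3] as OpenCV has them; the pictures are not rectified), "camera_from_world" (4x4, takes a point from world to camera coordinates). Camera axes: x right, y down, z forward; pixel columns grow to the right and rows downward; lengths in m; the calibration is good to about 2 mm. A picture is of the moment at which its call begins. camera_model takes no time and is no camera call.
- r.close_job(): hands the job in; it is judged then, once.
The state is a dict: "time": time; "joint_positions": joint angles; "joint_vel": joint speeds; "joint_torque": joint torques, N m; "ee_pos": TCP position; "eef_rot": TCP orientation; "ft_force": force on the tool from outside, world axes, zero at the start; "torque": the same for the moment, N m; "width": finger opening in m; "grip_force": force on a finger pad.
Only numpy, scipy, OpenCV 4.12 (cv2) and the standard library are available. Lean on these libraries where they do the work, as an engineer would, in place of code of your own. Each camera call takes 0.05 s, during which the arm holds its last target. There are 200 camera calls.

## Working session

There is one attempt and no reset: what is moved stays moved. The work goes in short steps, Python scripts to look and compute and a shell command to move; the robot and the scene stay as the last step left them, time stands still between calls to the robot, and variables do not carry over. Pictures are saved under pics/ and viewed, at most 10 in all, crops included, and the job is handed in when it is done.

```bash
mkdir -p pics; ls
python3 - <<'E'
from bench import sensors, vision, r
import cv2
for n in("scene","top"):
    cv2.imwrite(f"pics/{n}0.png",vision.camera(n)[:,:,::-1])
    m=vision.camera_model(n);print({k:(v.tolist() if hasattr(v,'tolist') else v) for k,v in m.items()})
print(sensors.read_state(),r.pinch_z)
E
```

```text
pics
{'vertical_fov': 44.47454895807103, 'cx': 322.5226546794329, 'cy': 196.358286816105, 'dist': [-0.10120378774691823, 0.0, 0.0, 0.0, 0.0], 'camera_from_world': [[-0.7309527719517456, 0.6823526556627441, 0.010143889099343353, 0.4146373127896078], [0.3836038880584786, 0.42312875807438255, -0.8208593735572792, -0.13267324149397966], [-0.5644077446691155, -0.5961181991857248, -0.5710402703462263, 1.7642965260943204], [0.0, 0.0, 0.0, 1.0]]}
{'vertical_fov': 45.0903772179541, 'cx': 318.49302277665333, 'cy': 196.44536891976296, 'dist': [-0.0981368174369982, 0.0, 0.0, 0.0, 0.0], 'camera_from_world': [[-0.016134287621442357, -0.9998597527200103, 0.004489950292409411, -0.021807679151727936], [-0.9980696064689358, 0.015835730741818533, -0.06005239607888867, 0.5397528151283344], [0.05997287224980698, -0.005450185552103711, -0.9981851281558727, 1.7823870821095507], [0.0, 0.0, 0.0, 1.0]]}
{'time': 0.1, 'joint_positions': array([-1.24758581,  0.33280915, -0.06469464,  1.46080049,  0.02160831,
        1.34991782, -0.08851035]), 'joint_vel': array([ 3.33132715e-04, -2.92851300e-03,  2.26480037e-04, -2.83946166e-03,
        4.42526763e-05,  9.53580667e-04, -8.35300508e-04]), 'joint_torque': array([ 1.81909443e-03, -6.24540639e+01,  2.48279149e-02, -3.90718067e+01,
       -6.14891388e-02,  3.66915890e-02,  2.91687331e-05]), 'ee_pos': array([0.21174673, 0.58768968, 0.22186034]), 'eef_rot': array([ 1.72042795e-01,  9.85089282e-01, -6.15060093e-04, -7.46829093e-05]), 'ft_force': array([-0.02427494, -0.03717122, -0.58576854]), 'torque': array([ 0.02458873, -0.03877589, -0.02158295]), 'grip_force': 0.0, 'width': 0.08687203635675379} 0.0187
```

View pics/scene0.png

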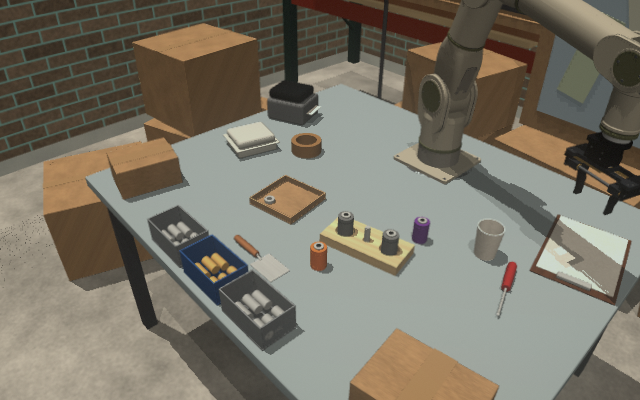

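View pics/top0.png

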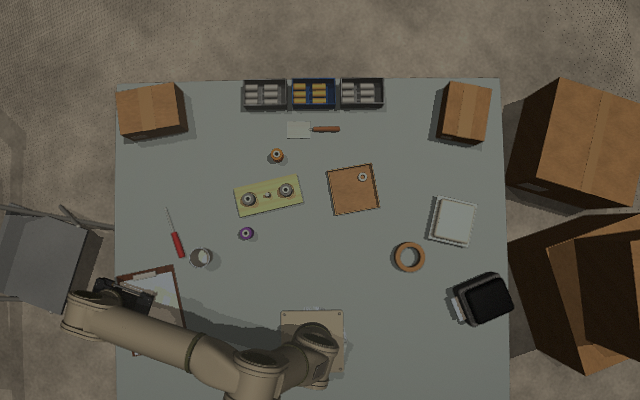

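The candidates are the grey rollers in the carrier, at top (248,199) and (286,190) or scene (345,222) and (390,241). The look-alikes are orange at top (277,155) and purple at top (246,233), plus cylinders in the bins at (265,95), (313,93) and (361,93). I choose the two grey ones in the carrier; the tray is at top (353,190). Next is one close crop to check.

Run:
```python
import cv2
a=cv2.imread("pics/top0.png")[140:250,225:385]
cv2.imwrite("pics/crop.png",cv2.resize(a,None,fx=5,fy=5,interpolation=cv2.INTER_CUBIC))
```

```text
(no output)
```

View pics/crop.png

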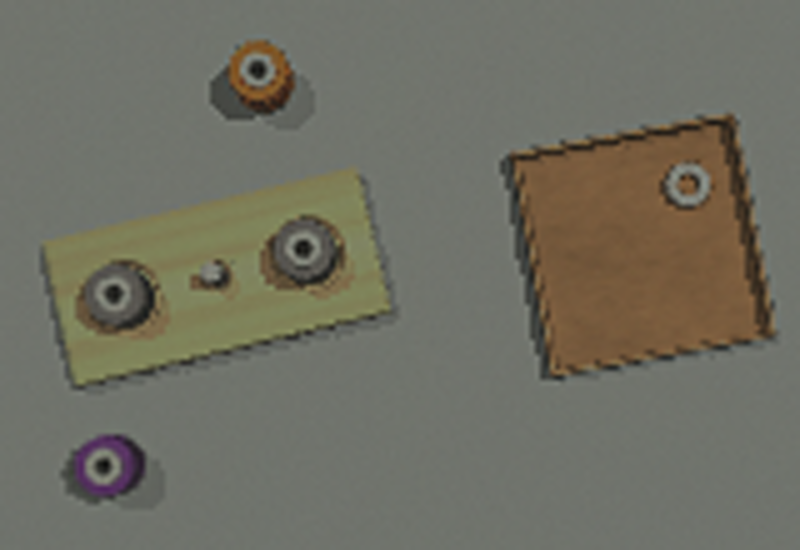

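```bash
cat > h.py <<'E'
import numpy as np,cv2
from bench import vision
def back(cam,uv,z):
    m=vision.camera_model(cam);f=200/np.tan(np.radians(m["vertical_fov"]/2))
    K=np.array([[f,0,m["cx"]],[0,f,m["cy"]],[0,0,1.]]);T=np.array(m["camera_from_world"])
    n=cv2.undistortPoints(np.array(uv,float).reshape(-1,1,2),K,np.array(m["dist"]))[:,0]
    d=np.c_[n,np.ones(len(n))]@T[:3,:3];c=-T[:3,:3].T@T[:3,3]
    return (c+d*((z-c[2])/d[:,2])[:,None])[:,:2]
def tool(p,q,target):  # world target -> shift in tool axes, in units of 3cm
    from scipy.spatial.transform import Rotation as R
    return R.from_quat(q).inv().apply(np.array(target)-p)/.03
E
python3 - <<'E'
from h import *
from bench import sensors
from scipy.spatial.transform import Rotation as R
c=lambda L:(np.array(L)+.5)/5-.5+[225,140]
print("hubs",back("top",c([(114,293),(303,249)]),.085))
k=back("top",c([(43,242),(357,170),(393,312),(77,386)]),.03)
print("carrier",k.mean(0)); d=k[0]-k[1]+k[3]-k[2];d/=np.linalg.norm(d);print("y dir",d,np.degrees(np.arctan2(d[1],d[0])))
print("holes",k.mean(0)+.07*d,k.mean(0)-.07*d)
print("purple,orange",back("top",c([(103,466),(257,69)]),.07))
print("tray",back("top",c([(508,155),(733,118),(773,335),(547,377)]),.025).mean(0))
print("scene hubs",back("scene",[(345,214),(390,233)],.085))
s=sensors.read_state();print(R.from_quat(s["eef_rot"]).as_matrix().round(3))
E
```

```text
hubs [[0.53294152 0.2255921 ]
 [0.5624698  0.08917788]]
carrier [0.54657404 0.15651922]
y dir [-0.21058831  0.97757484] 102.15683098407885
holes [0.53183286 0.22494946] [0.56131522 0.08808898]
purple,orange [[0.40873331 0.23676274]
 [0.69575075 0.122208  ]]
tray [ 0.56536526 -0.15810213]
scene hubs [[0.56198915 0.08393568]
 [0.53345496 0.22236541]]
[[-0.941  0.339 -0.   ]
 [ 0.339  0.941 -0.001]
 [-0.    -0.001 -1.   ]]
```

```bash
python3 -m crank '[[[-0.7,-0.4,0],0],[[-0.7,-0.4,0],0],[[-0.7,-0.4,0],0],[[-0.7,-0.4,0],0],[[-0.7,-0.4,0],0],[[-0.7,-0.4,0],0],[[-0.7,-0.4,0],0],[[-0.7,-0.4,0],0],[[-0.7,-0.4,0],0],[[-0.7,-0.4,0],0],[[-0.7,-0.4,0],0],[[-0.7,-0.4,0],0]]' 1
python3 -m crank '[[[-0.7,-0.4,0],0],[[-0.7,-0.4,0],0],[[-0.7,-0.4,0],0],[[-0.7,-0.4,0],0],[[-0.7,-0.4,0],0],[[-0.7,-0.4,0],0],[[-0.7,-0.4,0],0],[[-0.7,-0.4,0],0],[[0,0,0],0]]'
python3 -m crank '[[[0,0,0],0.9],[[0,0,0],0.9],[[0,0,0],0.9],[[0,0,0],0.9],[[0,0,0],0.9],[[0,0,0],0.9],[[0,0,0],0.9],[[0,0,0],0.95],[[0,0,0],0],[[0,0,0],0],[[0,0,0],0]]'
cat > to.py <<'E'
import sys; from h import *; from bench import sensors
from scipy.spatial.transform import Rotation as R
s=sensors.read_state();y=R.from_quat(s["eef_rot"]).as_matrix()[:,1]
print("t",s["time"],"pos",s["ee_pos"].round(4),"yaw y",np.degrees(np.arctan2(y[1],y[0])).round(2),"F",s["ft_force"].round(2),"M",s["torque"].round(3),"w",s["width"].round(4),s["grip_force"])
print("tool shift",tool(s["ee_pos"],s["eef_rot"],[float(v) for v in sys.argv[1:4]]).round(3))
E
python3 to.py .533 .2255 .120
```

```text
time: 1.6
ee_pos: [0.4014, 0.3647, 0.2227]
eef_rot: [0.173, 0.985, 0.0, 0.0]
ft_force: [-0.5, 0.4, 0.2]
width: 0.0867
grip_force: 0.0
time: 2.72
ee_pos: [0.5268, 0.2162, 0.2227]
eef_rot: [0.175, 0.985, -0.0, 0.0]
ft_force: [-0.6, -1.7, -0.5]
width: 0.0869
grip_force: 0.0
time: 4.1
ee_pos: [0.5255, 0.2198, 0.2226]
eef_rot: [0.627, 0.779, 0.0, -0.0]
ft_force: [0.6, 0.0, -0.1]
width: 0.087
grip_force: 0.0Traceback (most recent call last):
  File "to.py", line 4, in <module>
    print("t",s["time"],"pos",s["ee_pos"].round(4),"yaw y",np.degrees(np.arctan2(y[1],y[0])).round(2),"F",s["ft_force"].round(2),"M",s["torque"].round(3),"w",s["width"].round(4),s["grip_force"])
                                                                                                                                                              ^^^^^^^^^^^^^^^^
AttributeError: 'float' object has no attribute 'round'
```

```bash
sed -i 's/s\["width"\].round(4)/s["width"]/' to.py; python3 to.py .533 .2255 .120
```

```text
t 4.1 pos [0.5255 0.2198 0.2226] yaw y 12.28 F [ 0.58  0.02 -0.11] M [-0.102 -0.006 -0.044] w 0.08701228862206582 0.0
tool shift [0.132 0.284 3.419]
```

```bash
python3 -m crank '[[[0.13,0.28,0.5],0],[[0,0,0.6],0],[[0,0,0.6],0],[[0,0,0.6],0],[[0,0,0.6],0],[[0,0,0.5],0],[[0,0,0],0],[[0,0,0],0]]'
python3 to.py .533 .2255 .043
python3 - <<'E'
from bench import vision
import cv2
a=vision.camera("scene")[150:290,250:450,::-1];b=vision.camera("top")[130:270,200:400,::-1]
cv2.imwrite("pics/c2.png",cv2.resize(cv2.vconcat([a,b]),None,fx=2.1*1,fy=2.1,interpolation=cv2.INTER_CUBIC))
cv2.imwrite("pics/c2.png",cv2.resize(cv2.hconcat([a,b]),None,fx=2,fy=2,interpolation=cv2.INTER_CUBIC))
E
```

```text
time: 5.1
ee_pos: [0.5334, 0.2256, 0.1211]
eef_rot: [0.628, 0.778, 0.0, 0.0]
ft_force: [-1.0, 0.3, -0.7]
width: 0.0871
grip_force: 0.0
t 5.1 pos [0.5334 0.2256 0.1211] yaw y 12.19 F [-1.02  0.26 -0.74] M [-0.092  0.044 -0.004] w 0.08708324921889259 0.0
tool shift [-2.000e-03 -1.500e-02  2.603e+00]
```

View pics/c2.png

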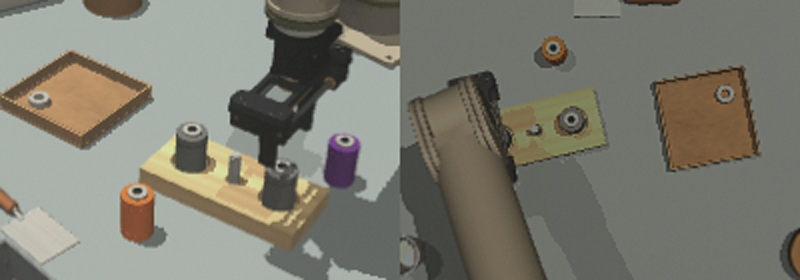

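The picture shows the open gripper over the outer grey roller (crop ~(283,168)), with one finger visible at (268,160). I'll check where the fingertips should project.

Run:
```python
from h import *
m=vision.camera_model("scene");f=200/np.tan(np.radians(m["vertical_fov"]/2));T=np.array(m["camera_from_world"])
K=np.array([[f,0,m["cx"]],[0,f,m["cy"]],[0,0,1.]])
c=np.array([.5334,.2256,.121]);y=np.array([.977,.213,0])
P=np.array([c,c+.0435*y,c-.0435*y,c+.0585*y,c-.0585*y,[.533,.2255,.085]])
p=cv2.projectPoints(P,cv2.Rodrigues(T[:3,:3])[0],T[:3,3],K,np.array(m["dist"]))[0][:,0]
print(((p-[250,150])*2).round(1))
a=vision.camera("scene")[190:260,350:430,::-1]
cv2.imwrite("pics/c3.png",cv2.resize(a,None,fx=7,fy=7,interpolation=cv2.INTER_CUBIC))
```

```text
[[284.5 145.5]
 [268.2 162.8]
 [299.9 128.9]
 [262.4 169. ]
 [305.1 123.4]
 [282.  167. ]]
```

View pics/c3.png

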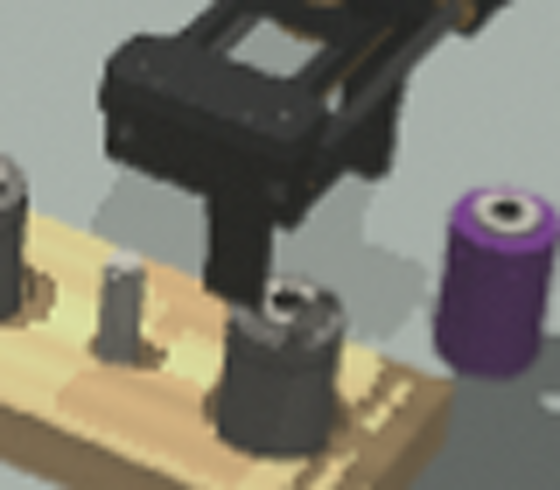

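The near finger matches the projection, and the far one is hidden behind the gripper body. Descending and gripping.

```bash
python3 -m crank '[[[0,0,0.5],0],[[0,0,0.5],0],[[0,0,0.5],0],[[0,0,0.4],0],[[0,0,0.4],0],[[0,0,0.3],0],[[0,0,0],0],[[0,0,0],0]]' | grep -A2 ee_pos
python3 -m crank '[[[0,0,0],0],[[0,0,0],0],[[0,0,0],0],[[0,0,0],0],[[0,0,0],0],[[0,0,0],0]]' 0 35
python3 to.py .533 .2255 .143
```

```text
ee_pos: [0.5333, 0.2256, 0.043]
eef_rot: [0.628, 0.778, 0.0, 0.0]
ft_force: [-0.3, 0.3, 0.8]
time: 7.0
ee_pos: [0.5325, 0.2254, 0.0425]
eef_rot: [0.628, 0.778, -0.0, -0.0]
ft_force: [-3.4, -1.1, 3.7]
width: 0.0435
grip_force: 35.0
t 7.0 pos [0.5325 0.2254 0.0425] yaw y 12.19 F [-3.35 -1.1   3.72] M [-0.261  0.879 -0.06 ] w 0.04346001069806639 34.99839198309928
tool shift [ 1.000e-03  1.400e-02 -3.351e+00]
```

```bash
python3 -m crank '[[[0,0,-0.2],0],[[0,0,-0.3],0],[[0,0,-0.4],0],[[0,0,-0.5],0],[[0,0,-0.5],0],[[0,0,-0.5],0],[[0,0,-0.4],0],[[0,0,-0.3],0],[[0,0,-0.2],0],[[0,0,0],0],[[0,0,0],0],[[0,0,0],0]]'
cat > weigh.py <<'E'
import numpy as np; from bench import sensors,vision
L=[]
for i in range(20):
    vision.camera("top");s=sensors.read_state();L.append([*s["ft_force"],*s["torque"],s["joint_torque"][1]])
L=np.array(L);print("mean",L.mean(0).round(3),"std",L.std(0).round(3),"t",s["time"])
E
python3 weigh.py; python3 to.py .533 .2255 .143
```

```text
time: 8.5
ee_pos: [0.5328, 0.2253, 0.1411]
eef_rot: [0.628, 0.778, -0.0, -0.0]
ft_force: [-1.2, -0.2, -7.6]
width: 0.0436
grip_force: 35.0
mean [-9.0000e-03  6.3000e-02 -6.7560e+00 -5.9000e-02  2.7000e-02  5.0000e-03
 -5.7508e+01] std [0.448 0.55  0.619 0.026 0.026 0.031 0.02 ] t 9.5
t 9.5 pos [0.533  0.2255 0.1415] yaw y 12.19 F [ 0.25 -0.03 -6.5 ] M [-0.05   0.011  0.002] w 0.04313879033495652 34.99842151533812
tool shift [ 0.001 -0.    -0.048]
```

A weighs about 6.8 N (0.69 kg), so it is probably the heavy one. I'll put it back and weigh the other.

```bash
python3 -m crank '[[[0,0,0.3],0],[[0,0,0.5],0],[[0,0,0.6],0],[[0,0,0.6],0],[[0,0,0.5],0],[[0,0,0.3],0],[[0,0,0.2],0],[[0,0,0.15],0],[[0,0,0.1],0],[[0,0,0],0],[[0,0,0],0]]'
python3 to.py .533 .2255 .0425
```

```text
time: 10.88
ee_pos: [0.5332, 0.2256, 0.0443]
eef_rot: [0.628, 0.778, 0.0, 0.0]
ft_force: [-0.2, 0.9, -6.5]
width: 0.0431
grip_force: 35.0
t 10.875 pos [0.5332 0.2256 0.0443] yaw y 12.19 F [-0.24  0.91 -6.48] M [-0.068  0.021  0.012] w 0.04308308303441456 34.9985716631636
tool shift [-0.001 -0.007  0.061]
```

```bash
python3 -m crank '[[[0,0,0.04],0],[[0,0,0.03],0],[[0,0,0],0],[[0,0,0],0]]' | grep -A3 ee_pos
python3 -m crank '[[[0,0,0],0],[[0,0,0],0],[[0,0,0],0],[[0,0,0],0],[[0,0,0],0],[[0,0,0],0]]' 1
python3 to.py .562 .089 .0425
```

```text
ee_pos: [0.5332, 0.2256, 0.0425]
eef_rot: [0.628, 0.778, 0.0, -0.0]
ft_force: [-2.6, -1.7, 3.8]
width: 0.0434
time: 12.12
ee_pos: [0.533, 0.2255, 0.0419]
eef_rot: [0.628, 0.778, 0.0, -0.0]
ft_force: [-1.0, -0.9, -0.2]
width: 0.0862
grip_force: 0.0
t 12.125 pos [0.533  0.2255 0.0419] yaw y 12.19 F [-1.02 -0.88 -0.25] M [-0.123  0.027  0.068] w 0.08620173325017474 0.0
tool shift [-4.651 -0.016 -0.019]
```

```bash
python3 -m crank '[[[0,0,-0.5],0],[[0,0,-0.7],0],[[0,0,-0.7],0],[[0,0,-0.7],0],[[-0.5,0,0],0],[[-0.8,0,0],0],[[-0.8,0,0],0],[[-0.8,0,0],0],[[-0.8,0,0],0],[[-0.5,0,0],0],[[-0.45,0,0],0],[[0,0,0],0]]' |grep -A1 ee_pos
python3 to.py .562 .089 .0425
python3 - <<'E'
from bench import vision
import cv2
a=vision.camera("scene")[180:280,310:430,::-1]
cv2.imwrite("pics/c4.png",cv2.resize(a,None,fx=6,fy=6,interpolation=cv2.INTER_CUBIC))
E
```

```text
ee_pos: [0.5626, 0.0881, 0.1199]
eef_rot: [0.629, 0.778, -0.0, 0.0]
t 13.625 pos [0.5626 0.0881 0.1199] yaw y 12.1 F [ 0.13 -0.54  0.31] M [-0.075  0.082 -0.036] w 0.08706105952507756 0.0
tool shift [ 0.033 -0.012  2.579]
```

View pics/c4.png

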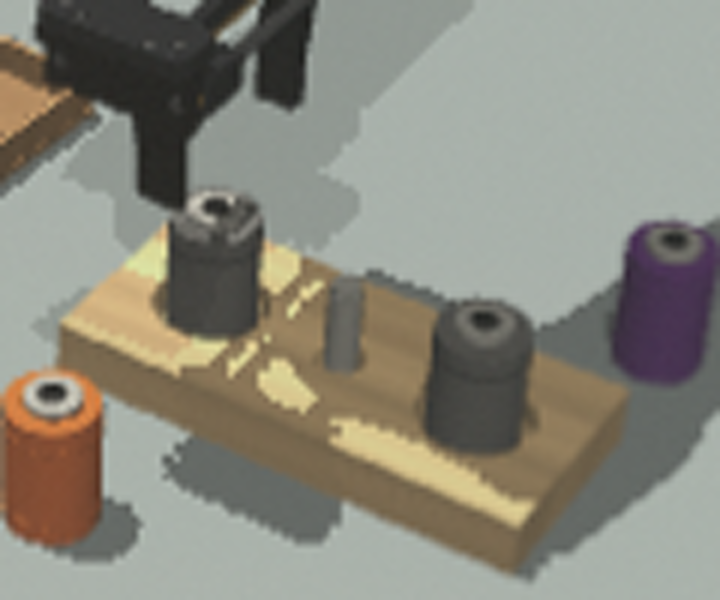

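Roller A stands upright in its hole (crop ~(480,375)). The gripper is over roller B at (215,265), with its fingers on either side.

```bash
python3 -m crank '[[[0.02,0,0.5],0],[[0,0,0.5],0],[[0,0,0.5],0],[[0,0,0.5],0],[[0,0,0.4],0],[[0,0,0.15],0],[[0,0,0],0],[[0,0,0],0]]' | grep -A2 ee_pos
python3 -m crank '[[[0,0,0],0],[[0,0,0],0],[[0,0,0],0],[[0,0,0],0],[[0,0,0],0],[[0,0,0],0]]' 0 35
python3 -m crank '[[[0,0,-0.2],0],[[0,0,-0.3],0],[[0,0,-0.4],0],[[0,0,-0.5],0],[[0,0,-0.5],0],[[0,0,-0.5],0],[[0,0,-0.4],0],[[0,0,-0.3],0],[[0,0,-0.2],0],[[0,0,0],0],[[0,0,0],0],[[0,0,0],0]]'
python3 weigh.py; python3 to.py .562 .089 .0425
```

```text
ee_pos: [0.5627, 0.0898, 0.0439]
eef_rot: [0.628, 0.778, 0.0, 0.0]
ft_force: [-0.3, 0.6, -0.3]
time: 15.42
ee_pos: [0.5623, 0.0897, 0.0434]
eef_rot: [0.628, 0.778, -0.0, -0.0]
ft_force: [-0.2, 0.5, 1.1]
width: 0.0433
grip_force: 35.2
time: 16.92
ee_pos: [0.5621, 0.0896, 0.142]
eef_rot: [0.628, 0.778, -0.0, -0.0]
ft_force: [0.2, -0.7, -2.6]
width: 0.0433
grip_force: 35.1
mean [-1.4000e-02  8.0000e-03 -2.5620e+00 -6.9000e-02  3.8000e-02  2.0000e-03
 -5.2729e+01] std [0.514 0.53  0.416 0.026 0.024 0.023 0.018] t 17.925
t 17.925 pos [0.5623 0.0897 0.1424] yaw y 12.19 F [ 1.06 -0.63 -1.72] M [-0.007 -0.002  0.022] w 0.04295620323107269 35.14050378464162
tool shift [-0.022 -0.016  3.331]
```

B weighs 2.6 N (0.26 kg), so A is the heavy one. Putting B back.

```bash
python3 -m crank '[[[0,0,0.3],0],[[0,0,0.5],0],[[0,0,0.6],0],[[0,0,0.6],0],[[0,0,0.5],0],[[0,0,0.3],0],[[0,0,0.2],0],[[0,0,0.15],0],[[0,0,0.1],0],[[0,0,0.03],0],[[0,0,0],0],[[0,0,0],0]]' | grep -A3 ee_pos
python3 -m crank '[[[0,0,0.03],0],[[0,0,0],0],[[0,0,0],0]]' | grep -A3 ee_pos
python3 -m crank '[[[0,0,0],0],[[0,0,0],0],[[0,0,0],0],[[0,0,0],0],[[0,0,0],0],[[0,0,0],0]]' 1
python3 to.py .533 .2255 .0425
```

```text
ee_pos: [0.5625, 0.0898, 0.0442]
eef_rot: [0.628, 0.778, 0.0, 0.0]
ft_force: [-0.4, -0.4, -2.1]
width: 0.0433
ee_pos: [0.5625, 0.0898, 0.0434]
eef_rot: [0.628, 0.778, 0.0, 0.0]
ft_force: [-0.6, 0.6, 2.8]
width: 0.0434
time: 20.55
ee_pos: [0.5623, 0.0897, 0.0431]
eef_rot: [0.628, 0.778, 0.0, -0.0]
ft_force: [-0.8, -0.1, -0.1]
width: 0.0861
grip_force: 0.0
t 20.55 pos [0.5623 0.0897 0.0431] yaw y 12.19 F [-0.83 -0.07 -0.07] M [0.017 0.022 0.065] w 0.08609580499735638 0.0
tool shift [ 4.63  -0.     0.021]
```

```bash
python3 -m crank '[[[0,0,-0.5],0],[[0,0,-0.7],0],[[0,0,-0.7],0],[[0,0,-0.7],0],[[0.5,0,0],0],[[0.8,0,0],0],[[0.8,0,0],0],[[0.8,0,0],0],[[0.8,0,0],0],[[0.5,0,0],0],[[0.43,0,0],0],[[0,0,0],0]]' |grep -A1 ee_pos
python3 -m crank '[[[0,0,0.5],0],[[0,0,0.5],0],[[0,0,0.5],0],[[0,0,0.5],0],[[0,0,0.4],0],[[0,0,0.2],0],[[0,0,0],0],[[0,0,0],0]]' | grep -A2 ee_pos
python3 -m crank '[[[0,0,0],0],[[0,0,0],0],[[0,0,0],0],[[0,0,0],0],[[0,0,0],0],[[0,0,0],0]]' 0 35
python3 -m crank '[[[0,0,-0.2],0],[[0,0,-0.4],0],[[0,0,-0.6],0],[[0,0,-0.7],0],[[0,0,-0.7],0],[[0,0,-0.7],0],[[0,0,-0.7],0],[[0,0,-0.5],0],[[0,0,-0.3],0],[[0,0,0],0],[[0,0,0],0]]'
python3 to.py .5654 -.1581 .14
```

```text
ee_pos: [0.5327, 0.2263, 0.121]
eef_rot: [0.628, 0.779, -0.0, -0.0]
ee_pos: [0.5334, 0.2256, 0.0436]
eef_rot: [0.628, 0.778, 0.0, 0.0]
ft_force: [-0.2, -0.0, 0.8]
time: 23.8
ee_pos: [0.5331, 0.2255, 0.0432]
eef_rot: [0.628, 0.778, 0.0, 0.0]
ft_force: [1.0, 0.5, -1.7]
width: 0.043
grip_force: 35.0
time: 25.18
ee_pos: [0.5326, 0.2253, 0.1864]
eef_rot: [0.628, 0.778, -0.001, -0.0]
ft_force: [0.3, -0.1, -6.2]
width: 0.0431
grip_force: 35.0
t 25.175 pos [0.5326 0.2253 0.1864] yaw y 12.19 F [ 0.31 -0.12 -6.21] M [-0.083  0.007  0.036] w 0.04309426099750937 34.99969515949488
tool shift [-12.722  -1.628   1.552]
```

```bash
python3 -m crank '[[[-0.3,-0.05,0],0],[[-0.6,-0.1,0],0],[[-0.8,-0.1,0],0],[[-0.8,-0.1,0],0],[[-0.8,-0.1,0],0],[[-0.8,-0.1,0],0],[[-0.8,-0.1,0],0],[[-0.8,-0.1,0],0],[[-0.8,-0.1,0],0],[[-0.8,-0.1,0],0],[[-0.8,-0.1,0],0],[[-0.8,-0.1,0],0]]' |grep -A1 ee_pos
python3 -m crank '[[[-0.8,-0.1,0],0],[[-0.8,-0.1,0],0],[[-0.7,-0.1,0],0],[[-0.6,-0.1,0.1],0],[[-0.4,-0.1,0.3],0],[[-0.3,-0.05,0.4],0],[[-0.2,0,0.4],0],[[0,0,0.4],0],[[0,0,0.25],0],[[0,0,0.1],0],[[0,0,0],0],[[0,0,0],0]]'
python3 to.py .5654 -.1581 .128
```

```text
ee_pos: [0.5551, -0.0453, 0.1871]
eef_rot: [0.629, 0.778, -0.0, -0.0]
time: 28.18
ee_pos: [0.5639, -0.1577, 0.1291]
eef_rot: [0.628, 0.778, 0.0, 0.0]
ft_force: [-0.5, 0.1, -6.7]
width: 0.0432
grip_force: 35.0
t 28.175 pos [ 0.5639 -0.1577  0.1291] yaw y 12.2 F [-0.53  0.14 -6.74] M [-0.036  0.058  0.007] w 0.04321600991931896 34.99969453085214
tool shift [-0.025  0.046  0.036]
```

```bash
python3 -m crank '[[[0,0,0],0],[[0,0,0],0],[[0,0,0],0],[[0,0,0],0]]' | grep -A3 ee_pos
python3 - <<'E'
from bench import vision
import cv2
a=vision.camera("scene")[130:290,240:440,::-1];b=vision.camera("top")[130:290,200:400,::-1]
cv2.imwrite("pics/c5.png",cv2.resize(cv2.hconcat([a,b]),None,fx=2,fy=2,interpolation=cv2.INTER_CUBIC))
E
```

```text
ee_pos: [0.5636, -0.1577, 0.1286]
eef_rot: [0.628, 0.778, 0.0, -0.0]
ft_force: [-0.8, 0.5, -6.4]
width: 0.0434
```

View pics/c5.png

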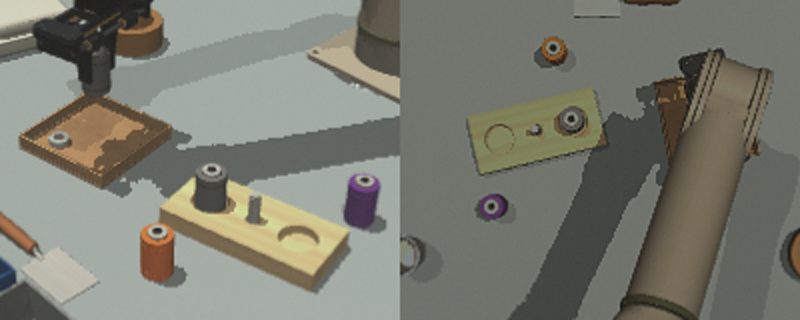

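The heavy roller is held upright over the tray (scene crop ~(97,75)). The light one stands in its hole at (211,187), and the pin, look-alikes and bearing have not moved.

```bash
python3 -c "
from bench import r; print(r.close_job())"
```

```text
the job is handed in; nothing more can be done
None
```

The job is handed in: the heavier roller (about 0.69 kg) is held upright above the middle of the tray, its underside about 8 cm over the rim, and the lighter one (about 0.26 kg) stands back in its own carrier hole.

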